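Hang the glass inspection lamp back on the crowded rack

TASK

Take the glass-tube inspection lamp out of its cradle and hang it by its collar on the one free hook of the leaning tool rack, the collar resting down on both prongs and the lamp lying along the rack like the tools beside it; then let go of it. Its tube is thin glass: pinch it only as hard as needed to carry it (about 20 N on each finger, never over 35 N) and let it touch the rack and everything else softly, with no bump over about 20 N. Do not shift the tools hanging next to it or the jar, can and carton on the bench.

Things in the scene. Friction and masses are not known exactly. Their poses are not given: they have to be found in the camera images.
- lamp_mid (a point): Centre of the lamp, where it balances and is gripped: a round bar 30 mm across, clear glass tube with a white strip inside between black end caps, from 105 mm below to 75 mm above this point along its own z axis, which points to the collar. 0.15 to 0.3 kg. It starts loose in the cradle, collar end up, leaning 50 degrees from vertical, centre 110 mm above the bench.
- lamp_collar (a point): Centre of the underside of the lamp's black collar, a disc 44 mm across and 8 mm thick at its upper end, 100 mm from lamp_mid along z. Between it and the bar is a neck 18 mm across and 25 mm long. Axes as lamp_mid.
- stand: Grey cradle fixed to the bench, left or right of the robot. Origin on the bench below the lamp's centre; x axis: the level direction in which the lamp leans, roughly away from the robot. Base 210 x 70 x 8 mm. Two U saddles 50 mm wide, with 5 mm play each side, 80 mm below and 60 mm above the lamp's centre along its axis, carry it and a plate stops its foot; between them the tube is free. Lift it out upwards.
- hook_free (a point): The free hook, 320 mm up: the point midway between the axes of its two prongs (6 mm thick, axes 34 mm apart, 28 mm free between). Its axes lean with the rack, 22 degrees back: x into the rack along the prongs (away from the robot, 22 degrees down), y along the rack, z up along its lean. The lamp hangs with neck between the prongs, collar underside at z = +3 mm, lamp_mid near (0, 0, -97 mm), z axes parallel.
- hook_tip (a point): Midway between the tips of the free hook's two prongs, 35 mm in front of hook_free (towards the robot and up); the neck comes in over these from the front. Axes as hook_free.
- rack: Fixed open steel frame, 410 mm wide, leaning 22 degrees away from the robot; four equal hooks at y = -135, -45, 45, 135 mm, one free. Origin on the bench below the hooks; x away from the robot, z vertical. In hook_free's axes: crossbar front face at x = 35 mm, top at z = 10 mm; a lower rail, front face at x = 15 mm, z = -175 to -155 mm, backs the lower ends. Feet 30 mm wide at y = +-195 mm.
- hammer_mid (a point): Hammer hanging on the rack next to or near the free hook; this point is half-way down its handle, 100 mm below its hook's point along the leaning z axis. Handle 30 mm across, down to 200 mm below the hook's point. Steel head 84 mm long along the rack, 26 mm thick, lying on the prongs. Loose.
- mallet_mid (a point): Rubber mallet hanging likewise; point 100 mm below its hook's point. Handle 30 mm across, ending 200 mm below; round black head 84 mm long along the rack, 48 mm across, lying on the prongs. Loose.
- tee_mid (a point): T-handle socket wrench hanging likewise; point 100 mm below its hook's point. Cross-handle 84 mm long, 16 mm across, on the prongs; shank 12 mm, socket at the lower end 30 mm across, ending 200 mm below. Loose.
- tray: Low steel tray of sockets, 150 x 100 x 40 mm, fixed to the bench on the other side from the cradle. Origin: centre of its underside.
- jar_mid (a point): Amber glass jar standing on the bench, 56 mm across, 110 mm tall; its centre.
- can_mid (a point): Metal spray can with a white cap on the bench, 52 mm across, 160 mm tall; its centre.
- carton_mid (a point): Small cardboard box on the bench, 60 x 45 x 50 mm tall; its centre.
Not all that is in view belongs to the job. Leave any pink look-alike of the part that bears lamp_mid alone.

How it is judged:
By the outcome, as a careful person would: the job done as asked, in the order asked, and still so for the second after the job is handed in, with the robot touching nothing.
It also fails if it takes over 48 s, if anything falls off the work surface, if the arm or the gripper's body presses on something with over 40 N, if the wrist force passes 120 N, or if a joint passes its speed limit or range.

ROBOT

A 6-joint arm with a two-finger parallel gripper is mounted at the origin on the work surface. World frame = base frame: x ahead of the robot, y to its left, z up, the work surface at z = 0. Lengths are in m, angles in rad, forces in N, time in s.
With the tool pointing down it reaches from about 0.325 to 0.75 m from the base axis. Payload 7.6 kg.
Tool frame: the origin (TCP) lies at the very end of the fingers, on their centre line; the grasp point (between the pads) lies 19 mm behind it; z points along the fingers, y is the line along which they close (so a half turn about z gives the same grasp; the last joint's range is limited). The gripper opens to 85 mm and grips with 20 to 120 N. Pads are 22 mm wide; open, the fingers measure 114 mm over their backs; the gripper's body (76 mm by 85 mm) begins 54 mm behind the grasp point. The pads swing forward as they close: fully open they stand 13 mm farther back than shut.
Start: joints at [-1.304, 0.052, 1.401, -0, 1.689, -0.07], TCP at [0.174, -0.496, 0.231] pointing down, gripper open.
Joint ranges: [-2.9, 2.9], [-0.91, 2.17], [0.12, 2.37], [-1.06, 4.2], [0.26, 2.73], [-2.93, 2.93]. Speed limits (rad/s): [2.57, 2.57, 3.01, 3.14, 3.14, 3.14].

INTERFACE

Orientations are given as [roll, pitch, yaw] about the fixed x, y, z axes, in that order (R = Rz(yaw) Ry(pitch) Rx(roll)).
In Python, from rig import arm, eyes gives the robot as it stands.
- The arm moves only by the tool step_arm, never from a script. Its argument "series" is a list that holds one entry, the list of rows, each a list of 5 numbers: the shift along the world's x, y, z in cm, then the turn about the world's z in degrees, then the finger opening in cm, from 0 to 8.54. A call has exactly 5 rows; each row is the pose to reach, as a shift and turn from the pose commanded when the call began; what a row does not reach only later rows make up. A row lasts 1/10 s, in which the tool goes at most 50 mm and 8.59 degrees, less where a joint would pass 70% of its speed; a pose out of reach is approached as far as the arm can. A call with a gripper value outside its range is refused whole. The fingers move at their own pace and stop on an object; "newtons" is the grip in N (left out, the last holds). Time passes only in rows, so rows that repeat a pose let the fingers close, or fill a call up. It gives the time, the measured TCP pose, the force, the opening and the grip force at its end, in the units of the state.
- arm.state(): the state, without advancing time (a new reading comes with each control period).
- eyes.get_image(name): name is "side" or "top" or "wrist"; returns a dict with "pixels" (420x560x3 uint8, red, green, blue), "z_map" (420x560 float32, m along the optical axis (not along the pixel's ray), 0 where there is no reading), "fov_y" (degrees; the focal length in pixels is half the picture's height over the tangent of half this angle, whatever the lens; pixels are square), "cx", "cy" (the principal point, pixels), "rvec" (rotation vector, rad) and "tvec" (3), from world to camera coordinates, as OpenCV has them. Camera axes: x right, y down, z forward; pixel columns grow to the right and rows downward; lengths in m; the calibration is good to about 2 mm. A picture is of the moment at which its call begins.
- arm.hand_in(): hands the job in; it is judged then, once.
Trained networks look in a picture, given as the dict that the camera call returned (one of the last four; its "shot" number tells which), for a name from the list of things; names that differ only in an ending like _2 or _b are one class to them, and where a whole thing is asked for, a point or a joint stands for the part that bears it (a point fixed in the world has none). Each returns a list of dicts, best first, with "score" (0 to 1); they miss things now and then, are a little off and sometimes report something else, mostly with a low value. They report only what shows in the picture. A call takes as long as a camera call. They do not tell look-alikes from the thing itself.
- eyes.boxes_of(picture, target): "extent" ([centre column, centre row, width, height] in pixels, round what is visible of it).
The state is a dict: "t": time; "qpos": joint angles; "joint_vel": joint speeds; "tau": joint torques, N m; "eef_pos": TCP position; "tcp_rot": TCP orientation; "contact_force": force on the tool from outside, world axes, zero at the start; "moment": the same for the moment, N m; "width": finger opening in m; "gripper_force": force on a finger pad.
Only numpy, scipy, OpenCV 4.12 (cv2) and the standard library are available. Lean on these libraries where they do the work, as an engineer would, in place of code of your own. Each camera call takes 0.05 s, during which the arm holds its last target. There are 200 camera calls.

## Working session

There is one attempt and no reset: what is moved stays moved. The work goes in short steps, Python scripts to look and compute and a tool call to move; the robot and the scene stay as the last step left them, time stands still between calls to the robot, and variables do not carry over. Pictures are saved under pics/ and viewed, at most 10 in all, crops included, and the job is handed in when it is done.

Besides the shell and the picture viewer there is one more tool, called after "Call:" as a command line: name --argument value ..., lists and objects as JSON in quotes. step_arm: Moves the arm, as the interface text tells. Its arguments: {"type":"object","properties":{"series":{"type":"array","items":{"type":"array","items":{"type":"array","items":{"type":"number"}}}},"newtons":{"type":"number"}},"required":["series"]}

```bash
mkdir -p pics; cat > h.py <<'E'
import numpy as np, cv2
from rig import arm, eyes
def grab(n,save=None):
    p=eyes.get_image(n)
    if save: cv2.imwrite('pics/'+save,cv2.cvtColor(p['pixels'],cv2.COLOR_RGB2BGR))
    return p
def cam(p):
    f=p['pixels'].shape[0]/2/np.tan(np.radians(p['fov_y'])/2)
    return f,cv2.Rodrigues(np.array(p['rvec'],float))[0],np.array(p['tvec'],float).ravel()
def world(p,u,v,z=None):
    f,R,t=cam(p); u=np.asarray(u,float);v=np.asarray(v,float)
    if z is None: z=p['z_map'][v.astype(int),u.astype(int)]
    c=np.stack([(u-p['cx'])/f*z,(v-p['cy'])/f*z,z*np.ones_like(u)],-1)
    return (c-t)@R
def proj(p,X):
    f,R,t=cam(p); c=np.asarray(X)@R.T+t
    return np.stack([c[...,0]/c[...,2]*f+p['cx'],c[...,1]/c[...,2]*f+p['cy']],-1)
E
python3 - <<'E'
from h import *
print(arm.state())
for n in ('side','top'):
    p=grab(n,n+'0.png'); f,R,t=cam(p); print(n,'cam at',(-R.T@t).round(3),'fwd',R[2].round(2),f, p.get('cx'))
    for k in ['lamp_mid','lamp_collar','stand','hook_free','hook_tip','rack','hammer_mid','mallet_mid','tee_mid','tray','jar_mid','can_mid','carton_mid']:
        for b in eyes.boxes_of(p,k)[:2]:
            e=b['extent']; u,v=np.clip(e[0],0,559),np.clip(e[1],0,419)
            print(k,round(b['score'],2),np.round(e,0),world(p,[u],[v])[0].round(3))
E
```

```text
{'t': 0.0, 'qpos': array([-1.30431241e+00,  5.28370591e-02,  1.40169941e+00, -5.42703873e-06,
        1.68856257e+00, -7.02787716e-02]), 'joint_vel': array([-1.05493798e-03,  8.74503705e-05,  7.41574252e-05, -1.38875223e-04,
        7.28833781e-04,  1.56434703e-03]), 'tau': array([-8.68424308e-05, -3.81665647e+01, -3.60186160e+01, -4.90061973e-05,
        6.25325076e-03, -3.27436979e-06]), 'eef_pos': array([ 0.17343393, -0.49522732,  0.23048504]), 'tcp_rot': array([-3.14008961e+00, -1.00402742e-04,  3.36761976e-01]), 'contact_force': array([-0.58084885, -1.29117136, -0.56748147]), 'moment': array([-0.0272798 , -0.0135811 , -0.01732399]), 'gripper_force': 0.0, 'width': 0.0857136721119922}
side cam at [ 0.325 -1.105  0.81 ] fwd [ 0.16  0.87 -0.47] 482.0981689556161 272.15568630034306
lamp_mid 0.72 [227. 307.  82.  72.] [ 0.381 -0.268  0.122]
lamp_mid 0.66 [349. 356.  88.  56.] [ 0.638 -0.363  0.033]
lamp_collar 0.72 [229. 305.  84.  76.] [ 0.386 -0.266  0.124]
lamp_collar 0.63 [349. 357.  93.  56.] [ 0.639 -0.362  0.027]
stand 0.7 [226. 330.  94.  72.] [ 0.38  -0.204 -0.002]
hook_free 
[... 1233 characters left out ...]
046 0.   ]
rack 0.26 [394. 276.  26.  86.] [ 0.393 -0.251  0.14 ]
hammer_mid 0.51 [334. 104.  15.   8.] [ 0.712 -0.116  0.305]
mallet_mid 0.76 [232. 138.  51.  90.] [0.749 0.124 0.   ]
mallet_mid 0.36 [285. 141.  50.  86.] [ 0.65  -0.022  0.275]
tee_mid 0.92 [188. 144.  48.  75.] [ 0.735  0.239 -0.002]
tray 0.96 [155. 284.  58.  72.] [0.373 0.304 0.017]
tray 0.34 [314. 258.  20.  19.] [ 0.43  -0.08   0.161]
jar_mid 0.89 [277. 259.  25.  24.] [0.429 0.001 0.111]
can_mid 0.65 [315. 259.  23.  23.] [ 0.427 -0.082  0.16 ]
can_mid 0.22 [395. 276.  24.  86.] [ 0.391 -0.253  0.138]
carton_mid 0.87 [235. 260.  21.  30.] [0.431 0.105 0.05 ]
carton_mid 0.33 [283. 141.  54.  83.] [ 0.65  -0.019  0.274]
```

```bash
python3 - <<'E'
import cv2
a=cv2.imread('pics/side0.png')[130:400,170:420]; b=cv2.imread('pics/top0.png')[70:340,150:480]
a=cv2.resize(a,None,fx=2.1,fy=2.1); b=cv2.resize(b,None,fx=2.1,fy=2.1)
cv2.imwrite('pics/a.png',a); cv2.imwrite('pics/b.png',b)
E
```

```text
(no output)
```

View pics/a.png

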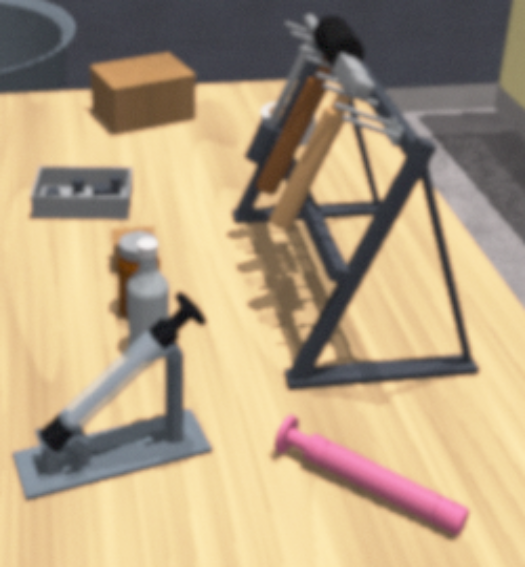

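View pics/b.png

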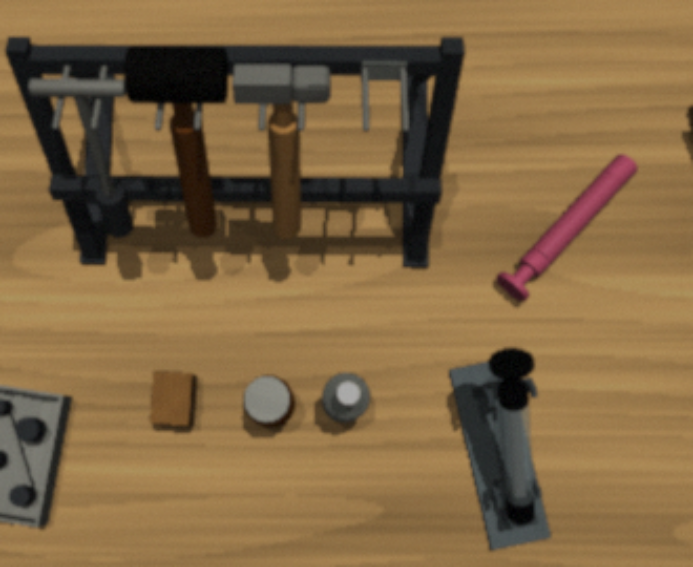

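Side view: grey/clear lamp in cradle (227,307), pink look-alike lying on the bench (349,356). The first fits (in cradle, leaning). The free hook is the right-most prong pair, top image (≈334,115), with the hammer next to it.

```bash
python3 - <<'E'
from h import *
p=grab('top'); V,U=np.mgrid[0:420,0:560]
W=world(p,U.ravel(),V.ravel()).reshape(420,560,3)
s=(slice(225,262),slice(375,415)); X=W[s].reshape(-1,3); C=p['pixels'][s].reshape(-1,3)
for lo in (0.175,0.165,0.155,.145):
    m=(X[:,2]>lo)&(X[:,2]<.25); print('collar',lo,m.sum(),X[m].mean(0).round(4),X[m].min(0).round(3),X[m].max(0).round(3))
# tube axis: highest points
s=(slice(235,320),slice(370,420)); X=W[s].reshape(-1,3)
m=(X[:,2]>.07)&(X[:,2]<.16); Y=X[m]
for a in np.arange(.30,.46,.02):
    q=Y[abs(Y[:,0]-a)<.008]
    if len(q)>3: i=q[:,2]>q[:,2].max()-.012; print('tube x',round(a,2),q[i].mean(0).round(4),len(q))
# base of stand
X=W[230:340,355:430].reshape(-1,3); m=abs(X[:,2]-.008)<.004
r=cv2.minAreaRect(X[m][:,:2].astype(np.float32)*1000); print('base',r,m.sum())
# hooks
for v in range(96,140,4):
    row=W[v,312:352]; m=(row[:,2]>.27)&(row[:,2]<.42)
    print(v,[(312+i,*row[i].round(3)) for i in np.where(m)[0]][::2])
E
```

```text
collar 0.175 204 [ 0.4565 -0.2438  0.1857] [ 0.445 -0.265  0.175] [ 0.47  -0.223  0.198]
collar 0.165 335 [ 0.4541 -0.2446  0.1793] [ 0.424 -0.265  0.165] [ 0.477 -0.223  0.198]
collar 0.155 412 [ 0.4502 -0.2455  0.176 ] [ 0.422 -0.265  0.156] [ 0.477 -0.223  0.198]
collar 0.145 455 [ 0.4486 -0.2456  0.1735] [ 0.422 -0.275  0.145] [ 0.477 -0.223  0.198]
tube x 0.32 [ 0.3219 -0.2712  0.0759] 58
tube x 0.34 [ 0.3419 -0.2676  0.0934] 93
tube x 0.36 [ 0.3628 -0.263   0.1113] 99
tube x 0.38 [ 0.3835 -0.2579  0.1286] 109
tube x 0.4 [ 0.4015 -0.2541  0.1443] 99
tube x 0.42 [ 0.4183 -0.2486  0.1553] 88
tube x 0.44 [ 0.4395 -0.2539  0.1528] 92
base ((374.78436279296875, -274.5780029296875), (180.7540283203125, 264.5525817871094), 88.66442108154297) 1601
96 [(np.int64(312), np.float64(0.725), np.float64(-0.075), np.float64(0.312)), (np.int64(314), np.float64(0.724), np.float64(-0.078), np.float64(0.315)), (np.int64(316), np.float64(0.725), np.float64(-0.082), np.float64(0.313)), (np.int64(318), np.float64(0.724), np.float64(-0.086), np.float64(0.315)), (np.int64(320), np.float64(0.724), np.flo
[... 4995 characters left out ...]
25)), (np.int64(325), np.float64(0.671), np.float64(-0.097), np.float64(0.329)), (np.int64(342), np.float64(0.672), np.float64(-0.129), np.float64(0.325)), (np.int64(344), np.float64(0.67), np.float64(-0.132), np.float64(0.33))]
124 [(np.int64(323), np.float64(0.663), np.float64(-0.094), np.float64(0.331)), (np.int64(325), np.float64(0.662), np.float64(-0.097), np.float64(0.332)), (np.int64(343), np.float64(0.662), np.float64(-0.13), np.float64(0.33))]
128 [(np.int64(323), np.float64(0.654), np.float64(-0.093), np.float64(0.335)), (np.int64(325), np.float64(0.653), np.float64(-0.097), np.float64(0.336)), (np.int64(343), np.float64(0.653), np.float64(-0.129), np.float64(0.335))]
132 []
136 []
```

Call:
step_arm --series '[[[3.4,3.0,1,-2,6],[6.8,5.9,2,-4,6],[10.2,8.9,3,-6,6],[13.6,11.8,3,-7,6],[17,14.8,3,-7,6]]]' --newtons 20

```text
t: 1.95
eef_pos: [0.3447, -0.3463, 0.2619]
tcp_rot: [3.14, -0.001, 0.214]
contact_force: [0.5, -0.2, -0.6]
width: 0.06
gripper_force: 0.0
```

Call:
step_arm --series '[[[3.0,2.6,0,0,6],[6,5.2,0,0,6],[9,7.8,0,0,6],[11.9,10.4,0,0,6],[11.9,10.4,0,0,6]]]'

```text
t: 2.45
eef_pos: [0.4649, -0.2405, 0.261]
tcp_rot: [-3.141, -0.001, 0.22]
contact_force: [-0.4, -0.7, -0.1]
width: 0.0598
gripper_force: 0.0
```

```bash
python3 - <<'E'
from h import *
p=grab('wrist','w1.png'); f,R,t=cam(p); s=arm.state(); print(s['t'],s['eef_pos'],s['tcp_rot'],s['width'],s['contact_force'],(-R.T@t).round(3),R[2].round(2))
V,U=np.mgrid[0:420,0:560]; X=world(p,U.ravel(),V.ravel())
m=(p['z_map'].ravel()>0)&(X[:,2]>.15)&(X[:,2]<.205)&(abs(X[:,0]-.455)<.04)&(abs(X[:,1]+.244)<.04)
X=X[m]; print(m.sum(),X.min(0),X.max(0))
for a,b in ((.19,.205),(.18,.19),(.17,.18),(.16,.17),(.15,.16)):
    q=X[(X[:,2]>a)&(X[:,2]<b)]
    if len(q): print(a,len(q),q.mean(0).round(4),q.min(0).round(4),q.max(0).round(4))
E
```

```text
2.5 [ 0.46360101 -0.24205593  0.26101563] [-3.14127837e+00  3.65666485e-04  2.18153730e-01] 0.060037507218186736 [0.18611126 0.1953526  0.75982206] [ 0.529 -0.226  0.404] [-0.25 -0.06 -0.97]
2949 [ 0.41501662 -0.27155758  0.15000361] [ 0.47803622 -0.22071179  0.19689532]
0.19 466 [ 0.4519 -0.2445  0.1925] [ 0.4449 -0.2598  0.19  ] [ 0.4589 -0.2282  0.1969]
0.18 874 [ 0.459  -0.2427  0.185 ] [ 0.4444 -0.2635  0.18  ] [ 0.4685 -0.2216  0.19  ]
0.17 747 [ 0.4676 -0.2412  0.1752] [ 0.4586 -0.263   0.17  ] [ 0.4754 -0.2207  0.1799]
0.16 677 [ 0.4478 -0.2452  0.1657] [ 0.4183 -0.2615  0.16  ] [ 0.478  -0.2242  0.1699]
0.15 185 [ 0.4229 -0.2501  0.1555] [ 0.415  -0.2716  0.15  ] [ 0.4399 -0.2234  0.16  ]
```

View pics/w1.png

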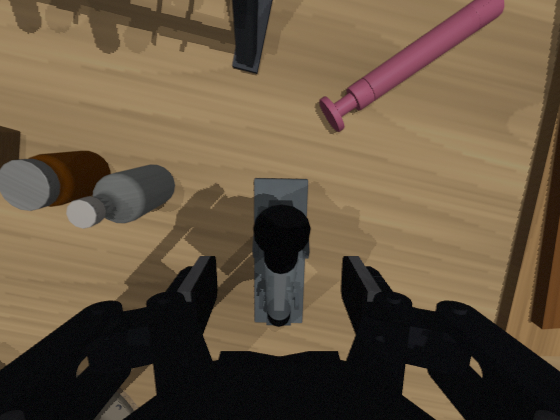

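Wrist view: the black collar at (282,230), centred between the open pads (215 and 343), and the pink one well away at (410,60). Descend on the collar and pinch it there, because the tool can only point down and gripper body would hit the hook if it held the middle.

Call:
step_arm --series '[[[-0.2,0,-3,0,6],[-0.2,0,-6,0,6],[-0.2,0,-8,0,6],[-0.2,0,-9.4,0,6],[-0.2,0,-10.1,0,6]]]'

```text
t: 3.0
eef_pos: [0.4597, -0.244, 0.1592]
tcp_rot: [-3.141, 0.001, 0.214]
contact_force: [-0.1, 0.5, 0.3]
width: 0.06
gripper_force: 0.0
```

Call:
step_arm --series '[[[0,0,0,0,5],[0,0,0,0,4.6],[0,0,0,0,4.2],[0,0,0,0,4.0],[0,0,0,0,4.0]]]' --newtons 20

```text
t: 3.5
eef_pos: [0.461, -0.244, 0.1617]
tcp_rot: [3.14, -0.002, 0.214]
contact_force: [-1.5, -1.5, 6.0]
width: 0.043
gripper_force: 20.5
```

Call:
step_arm --series '[[[0,0,0.4,0,4.0],[-0.2,-0.05,1.0,0,4.0],[-0.6,-0.15,1.8,0,4.0],[-1.1,-0.25,2.6,0,4.0],[-1.8,-0.4,3.4,0,4.0]]]'

```text
t: 4.0
eef_pos: [0.4421, -0.2475, 0.195]
tcp_rot: [3.142, -0.0, 0.215]
contact_force: [-0.2, -0.4, -1.8]
width: 0.0427
gripper_force: 20.7
```

```bash
python3 - <<'E'
from h import *
p=grab('side','s2.png'); s=arm.state(); print(s['contact_force'],s['moment'],s['gripper_force'],s['width'])
a=cv2.imread('pics/s2.png')[180:400,150:400]; cv2.imwrite('pics/s2c.png',cv2.resize(a,None,fx=2.5,fy=2.5))
E
```

```text
[-0.68771906 -1.22235645 -1.21448622] [-0.03912126 -0.08536511 -0.04720322] 20.68885177373886 0.04297984643372588
```

View pics/s2c.png

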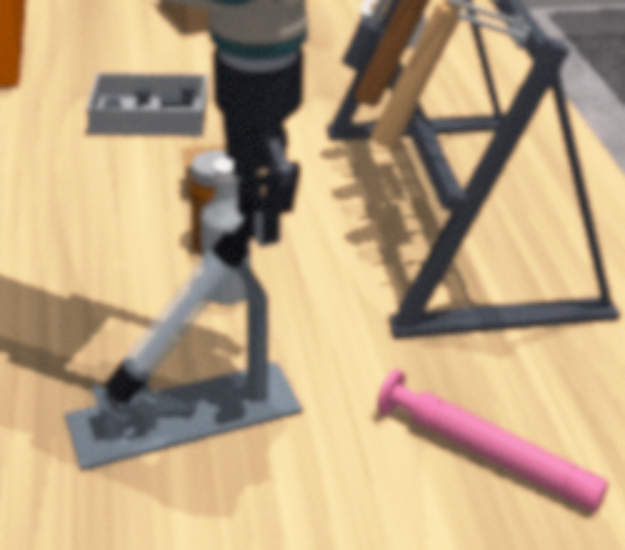

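The lamp is held at its collar (235,245 in the crop) and pivoting upright, its foot clear of the stop at (125,385). Continue the arc and lift.

Call:
step_arm --series '[[[-1.2,-0.3,1.2,0,4.0],[-2.5,-0.55,2.5,0,4.0],[-3.8,-0.85,4,0,4.0],[-5,-1.1,5.8,0,4.0],[-6,-1.3,8,0,4.0]]]'

```text
t: 4.55
eef_pos: [0.3816, -0.2604, 0.2747]
tcp_rot: [-3.141, 0.0, 0.214]
contact_force: [0.8, 0.2, -2.9]
width: 0.0425
gripper_force: 20.8
```

Call:
step_arm --series '[[[-0.8,-0.2,2.5,0,4.0],[-1.5,-0.3,5,0,4.0],[-2,-0.4,8,0,4.0],[-2,-0.4,11,0,4.0],[-2,-0.4,13,0,4.0]]]'

```text
t: 5.05
eef_pos: [0.3621, -0.2645, 0.4071]
tcp_rot: [3.139, -0.002, 0.214]
contact_force: [-0.5, -0.0, -1.9]
width: 0.0426
gripper_force: 20.9
```

```bash
python3 - <<'E'
from h import *
p=grab('side','s3.png'); s=arm.state(); print(s['eef_pos'],s['contact_force'],s['moment'],s['gripper_force'],s['width'])
a=cv2.imread('pics/s3.png')[100:400,120:420]; cv2.imwrite('pics/s3c.png',cv2.resize(a,None,fx=1.9,fy=1.9))
E
```

```text
[ 0.36235164 -0.264643    0.40977855] [-0.93084758  0.91018802  1.20151718] [ 0.11310233 -0.02857779  0.0115698 ] 20.909847021102905 0.04303000530872042
```

View pics/s3c.png

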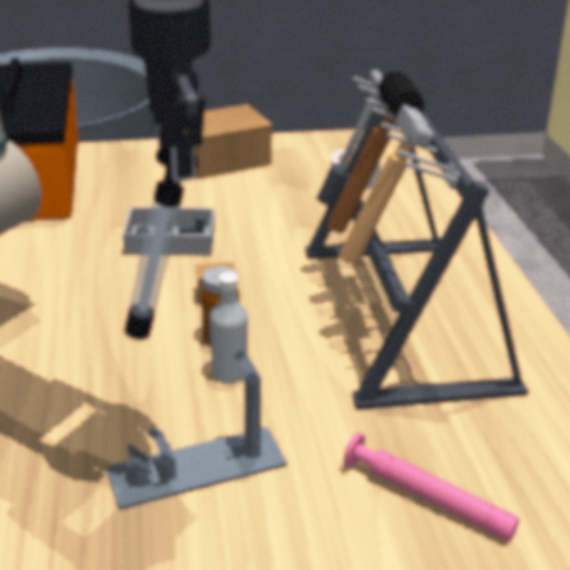

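Call:
step_arm --series '[[[2,1.5,0,-1.5,4.0],[4.5,3.4,0,-3.5,4.0],[7,5.3,-0.5,-5.5,4.0],[9.5,7.2,-0.7,-7.5,4.0],[12,9.2,-0.9,-9.5,4.0]]]'

```text
t: 5.6
eef_pos: [0.4832, -0.1717, 0.3944]
tcp_rot: [-3.141, 0.001, 0.047]
contact_force: [0.4, -1.0, -2.3]
width: 0.0428
gripper_force: 20.9
```

Call:
step_arm --series '[[[2.5,1.9,-0.3,-1.5,4.0],[5,3.8,-0.6,-3,4.0],[7,5.3,-0.8,-4,4.0],[7.8,5.9,-1,-4,4.0],[7.8,5.9,-1,-4,4.0]]]'

```text
t: 6.1
eef_pos: [0.5608, -0.1131, 0.3839]
tcp_rot: [-3.141, 0.002, -0.019]
contact_force: [0.1, -0.4, -1.8]
width: 0.0429
gripper_force: 21.0
```

```bash
cat > m.py <<'E'
from h import *
s=arm.state(); print(s['eef_pos'].round(4),s['tcp_rot'].round(3),s['contact_force'].round(1),s['moment'].round(2),s['gripper_force'],s['width'])
e=s['eef_pos']
for n in ('side','top','wrist'):
    p=grab(n,f"{n}_{s['t']:.2f}.png"); V,U=np.mgrid[0:420,0:560]; X=world(p,U.ravel(),V.ravel())
    c=e+[-.0025,0,.0165]
    ok=p['z_map'].ravel()>0
    for lo,hi in ((-.19,-.16),(-.15,-.12),(-.12,-.09),(-.09,-.06),(-.06,-.04)):
        d=X-c; m=ok&(d[:,2]>lo)&(d[:,2]<hi)&(abs(d[:,1])<.03)&(d[:,0]>-.14)&(d[:,0]<.025)
        if m.sum()>15: print(n,lo,hi,m.sum(),'rel med',np.median(d[m],0).round(4),'y',d[m][:,1].min().round(4),d[m][:,1].max().round(4))
E
python3 m.py
```

```text
[ 0.5608 -0.1131  0.3839] [-3.141e+00  2.000e-03 -1.900e-02] [ 0.1 -0.4 -1.8] [-0.   -0.03  0.05] 20.984718203544617 0.04285701519783594
side -0.19 -0.16 134 rel med [-0.0351 -0.0077 -0.1751] y -0.0151 0.0072
side -0.15 -0.12 142 rel med [-0.0285 -0.0086 -0.1352] y -0.016 0.0074
side -0.12 -0.09 149 rel med [-0.0222 -0.0096 -0.105 ] y -0.0165 0.0072
side -0.09 -0.06 153 rel med [-0.016  -0.0096 -0.0751] y -0.0166 0.0067
side -0.06 -0.04 108 rel med [-0.0118 -0.0096 -0.0501] y -0.017 0.0084
top -0.09 -0.06 64 rel med [-0.0238  0.0012 -0.0685] y -0.0142 0.0142
top -0.06 -0.04 85 rel med [-0.0203  0.0032 -0.0503] y -0.0141 0.0136
wrist -0.19 -0.16 36 rel med [-0.023   0.0043 -0.1728] y -0.0084 0.0157
wrist -0.15 -0.12 54 rel med [-0.0134  0.0022 -0.1342] y -0.0101 0.014
wrist -0.12 -0.09 70 rel med [-0.0065  0.0019 -0.1067] y -0.0085 0.013
```

Call:
step_arm --series '[[[2,0,-1.1,0,4.0],[4,0,-2.2,0,4.0],[5.7,0,-3.2,0,4.0],[6.6,0,-3.7,0,4.0],[7.4,0,-4.2,0,4.0]]]'

```text
t: 6.75
eef_pos: [0.6344, -0.1142, 0.3435]
tcp_rot: [3.141, -0.0, -0.022]
contact_force: [-0.4, -0.3, -2.2]
width: 0.0431
gripper_force: 21.0
```

```bash
python3 - <<'E'
from h import *
s=arm.state(); print(s['eef_pos'],s['contact_force'])
p=grab('side','s4.png');q=grab('top','t4.png')
a=cv2.imread('pics/s4.png')[130:290,280:420]; b=cv2.imread('pics/t4.png')[80:240,260:400]
cv2.imwrite('pics/st4.png',np.hstack([cv2.resize(a,(400,457),interpolation=2),cv2.resize(b,(400,457),interpolation=2)]))
E
```

```text
[ 0.63444569 -0.11424726  0.34346248] [-0.42152057 -0.27724967 -2.2169906 ]
```

View pics/st4.png

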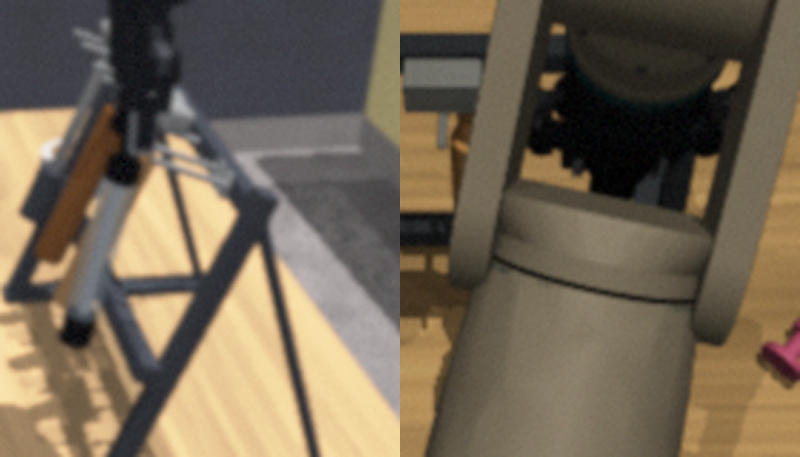

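Side: collar with lamp at (125,165) just in front of the tips of the free prongs (190,155), lamp nearly parallel to the rack; the top view is masked by the arm. Slide in.

Call:
step_arm --series '[[[0.6,0,-0.25,0,4.0],[1.2,0,-0.5,0,4.0],[1.8,0,-0.75,0,4.0],[2.4,0,-1.0,0,4.0],[3.0,0,-1.25,0,4.0]]]'

```text
t: 7.35
eef_pos: [0.6649, -0.1135, 0.3306]
tcp_rot: [3.142, 0.0, -0.021]
contact_force: [-0.3, -0.1, -3.1]
width: 0.0432
gripper_force: 21.0
```

Call:
step_arm --series '[[[0.5,0,-0.2,0,4.0],[1.0,0,-0.4,0,4.0],[1.5,0,-0.6,0,4.0],[2.0,0,-0.85,0,4.0],[2.6,0,-1.1,0,4.0]]]'

```text
t: 7.85
eef_pos: [0.6909, -0.1136, 0.3198]
tcp_rot: [3.141, -0.0, -0.021]
contact_force: [-0.6, 0.3, -0.4]
width: 0.043
gripper_force: 21.0
```

```bash
python3 - <<'E'
from h import *
s=arm.state(); print(s['eef_pos'],s['contact_force'],s['moment'],s['width'])
p=grab('side','s5.png');q=grab('wrist','w5.png')
a=cv2.imread('pics/s5.png')[120:280,290:430]; b=cv2.imread('pics/w5.png')
cv2.imwrite('pics/st5.png',np.hstack([cv2.resize(a,(300,343),interpolation=2),cv2.resize(b,(457,343),interpolation=2)]))
E
```

```text
[ 0.69090813 -0.11355045  0.31982616] [-0.63808022  0.33416397 -0.38502711] [-0.02764907  0.23171886 -0.02359663] 0.043008449371553216
```

View pics/st5.png

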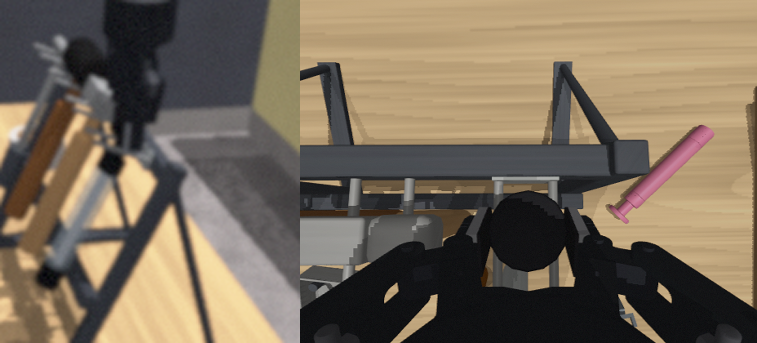

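Collar sits centred over both prongs (wrist crop (528,230), prongs at 497 and 553), lamp parallel with the rack. Lower softly.

Call:
step_arm --series '[[[-0.1,0,-0.2,0,4.0],[-0.15,0,-0.4,0,4.0],[-0.2,0,-0.55,0,4.0],[-0.25,0,-0.65,0,4.0],[-0.3,0,-0.75,0,4.0]]]'

```text
t: 8.45
eef_pos: [0.6874, -0.1135, 0.3124]
tcp_rot: [3.141, -0.0, -0.021]
contact_force: [-1.2, 0.1, -1.5]
width: 0.0429
gripper_force: 21.0
```

Call:
step_arm --series '[[[-0.03,0,-0.08,0,4.0],[-0.06,0,-0.15,0,4.0],[-0.08,0,-0.2,0,4.0],[-0.1,0,-0.25,0,4.0],[-0.1,0,-0.25,0,4.0]]]'

```text
t: 8.95
eef_pos: [0.6872, -0.1135, 0.312]
tcp_rot: [3.141, -0.005, -0.021]
contact_force: [3.2, -0.4, 6.7]
width: 0.0429
gripper_force: 21.5
```

Call:
step_arm --series '[[[0.05,0,0.12,0,4.0],[0.05,0,0.12,0,4.0],[0.05,0,0.12,0,4.5],[0.05,0,0.12,0,4.9],[0.05,0,0.12,0,5.2]]]'

```text
t: 9.45
eef_pos: [0.6869, -0.1135, 0.3101]
tcp_rot: [-3.141, 0.002, -0.021]
contact_force: [0.3, -0.2, 0.1]
width: 0.0522
gripper_force: 0.0
```

```bash
python3 - <<'E'
from h import *
s=arm.state(); print(s['eef_pos'],s['contact_force'],s['moment'],s['width'])
p=grab('side','s6.png');q=grab('wrist','w6.png')
a=cv2.imread('pics/s6.png')[120:280,290:430]; b=cv2.imread('pics/w6.png')
cv2.imwrite('pics/st6.png',np.hstack([cv2.resize(a,(300,343),interpolation=2),cv2.resize(b,(457,343),interpolation=2)]))
E
```

```text
[ 0.68688324 -0.11354495  0.31013799] [ 0.30262258 -0.17391612  0.1082746 ] [ 0.03867153 -0.03123463 -0.03267384] 0.052198301113963945
```

View pics/st6.png

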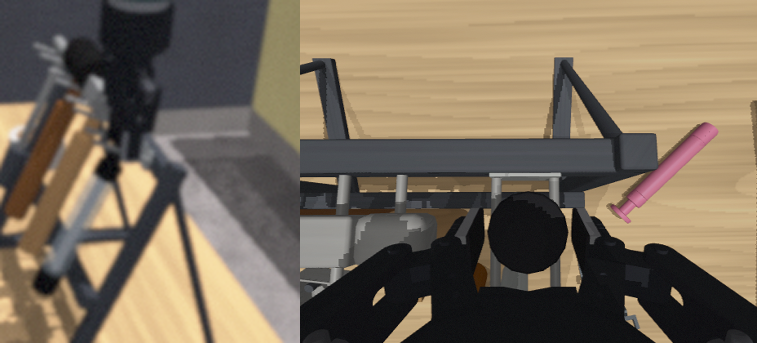

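Released and resting on both prongs, along the rack; both fingers are clear of the collar. Rise straight up, then back.

Call:
step_arm --series '[[[0,0,0.6,0,5.2],[0,0,1.5,0,5.2],[0,0,3,0,5.2],[0,0,5,0,5.2],[0,0,8,0,5.2]]]'

```text
t: 10.05
eef_pos: [0.6866, -0.1134, 0.3913]
tcp_rot: [-3.141, 0.002, -0.021]
contact_force: [-0.0, -0.3, 0.3]
width: 0.0521
gripper_force: 0.0
```

Call:
step_arm --series '[[[-3,-1,2,0,5.2],[-7,-3,3,0,5.2],[-11,-6,3,0,5.2],[-15,-9,3,0,5.2],[-19,-12,3,0,5.2]]]'

```text
t: 10.55
eef_pos: [0.4951, -0.2341, 0.4223]
tcp_rot: [3.141, -0.002, -0.021]
contact_force: [-0.2, -1.0, 0.5]
width: 0.0518
gripper_force: 0.0
```

Call:
step_arm --series '[[[-3,-3,0,0,5.2],[-6,-6,0,0,5.2],[-9,-9,0,0,5.2],[-9,-9,0,0,5.2],[-9,-9,0,0,5.2]]]'

```text
t: 11.05
eef_pos: [0.4065, -0.324, 0.4222]
tcp_rot: [3.141, -0.001, -0.023]
contact_force: [0.1, -0.5, -0.9]
width: 0.052
gripper_force: 0.0
```

```bash
python3 - <<'E'
from h import *
s=arm.state(); print(s['t'],s['eef_pos'],s['contact_force'],s['width'])
p=grab('side','s7.png');q=grab('top','t7.png')
a=cv2.imread('pics/s7.png')[120:320,220:430]; b=cv2.imread('pics/t7.png')[60:300,120:420]
cv2.imwrite('pics/st7.png',np.hstack([cv2.resize(a,(378,360),interpolation=2),cv2.resize(b,(420,360),interpolation=2)]))
for k in ('jar_mid','can_mid','carton_mid','lamp_mid','mallet_mid','hammer_mid'):
  for b in eyes.boxes_of(q,k)[:1]: print(k,np.round(b['extent']))
V,U=np.mgrid[90:130,318:350]; X=world(q,U.ravel(),V.ravel()); m=(X[:,2]>.325)&(X[:,2]<.36)&(X[:,0]>.66); print('collar',m.sum(),X[m].mean(0).round(4),X[m].min(0).round(3),X[m].max(0).round(3))
E
```

```text
11.05 [ 0.40649447 -0.32398247  0.42217138] [ 0.05389975 -0.52876654 -0.92567365] 0.05202366302378306
jar_mid [280. 259.  26.  23.]
can_mid [314. 258.  22.  26.]
carton_mid [234. 259.  23.  28.]
lamp_mid [420. 177.  62.  71.]
mallet_mid [235. 138.  50.  92.]
hammer_mid [282. 143.  48.  84.]
collar 364 [ 0.6812 -0.1136  0.3311] [ 0.66  -0.136  0.325] [ 0.701 -0.094  0.339]
```

View pics/st7.png

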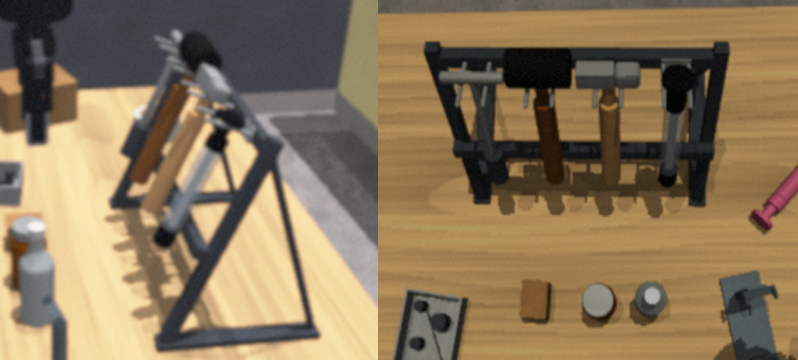

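The lamp hangs on the free hook: collar (680,78) on both prongs at the expected height of about 0.33 m, tube along the rack beside the hammer. The tools, jar, can and carton are where they were.

```bash
python3 -c "
from rig import arm
print(arm.hand_in())"
```

```text
the job is handed in; nothing more can be done
None
```

The lamp hangs by its collar on both prongs of the free hook, lying along the rack and released, at a pinch of about 21 N; the tools, jar, can and carton did not visibly move, and the job is handed in at about 11 s.

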